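# Try the sleeve on the post and gauge its step depth

## Task

Two flanged aluminium sleeves look alike from outside; slide the one whose bore is wide enough for the gauge post over the post, flange down, until it sits fully home on the plate, and let go of it. Then lift the dial depth gauge out of its stand and hold it upright on that sleeve, foot flat all round on the rim and plunger on the marked centre of the post's end, pressing lightly (about 5 to 10 N). Finish while still holding the gauge there; leave the narrow-bored sleeve and the tube clamp where they stand.

Things in the scene. Friction and masses are not known exactly. Their poses are not given: they have to be found in the camera images.
- post_gauge: fixed gauge: dark steel plate 110 x 110 x 12 mm, four bolt heads 5 mm high near its corners (43 mm from the middle in x and y), in its middle an upright steel post 30 mm in diameter, 40 mm high above the plate, its upper edge bevelled over the last 4 mm to a flat end 23 mm across. Origin: centre of the plate's underside, on the bench; z up along the post
- post_end (a point): the marked spot: centre of the post's flat end, a punched dot in a scribed circle of 12 mm diameter, 52 mm above the bench
- sleeve_wide_bore: loose aluminium sleeve that fits the post: 50 mm tall, outside diameter 44 mm, bore 32.5 mm right through (wall 5.75 mm), a flange 54 mm in diameter and 6 mm thick at its foot; 90 g. Origin: centre of its underside on its axis; z up. It stands upright, flange down, on the bench at the start
- sleeve_narrow_bore: loose aluminium sleeve, alike outside (50 mm tall, 44 mm outside, same flange) but with a bore of only 26 mm (wall 9 mm): too tight for the post; stays where it stands. Origin: centre of its underside; z up
- gauge_stand: fixed plywood block 84 x 84 x 34 mm with a 17 mm upright hole in its middle that the gauge's plunger hangs in; origin: centre of its underside on the bench
- depth_gauge: loose dial depth gauge, 260 g, on its stand: round foot 60 mm wide, 12 thick; neck; dial case 56 mm across, 22 thick, 32 to 88 mm above the foot's underside, white face to -x; black handle from 90 to 132 mm, 28 mm along x, 22 mm along y: grip its ribbed flats, facing +y and -y. Origin: centre of the foot's underside (34 mm above the bench at the start); z up, the plunger's axis
- gauge_handle (a point): middle of the gauge's handle, 111 mm above the foot's underside, on the gauge's axis
- plunger (a joint): the gauge's sprung plunger, 5 mm thick: 0 = fully out (as in its stand), tip 20 mm below the foot's underside; grows as it is pushed in, 0.020 m = flush. Spring: 0.8 N when out, 0.2 N more per mm. A home sleeve's rim is 62 mm above the bench, 10 mm above the post's end, so it reads 0.010 m when the foot lies flat on that rim
- plunger_tip (a point): tip of the gauge's plunger, on the gauge's axis
- tube_clamp: loose bystander: round aluminium pylon clamp with a cap screw, 42 x 52 x 34 mm; origin: centre of its underside
There are look-alikes about, which are no part of the job. What is shaped like the gauge_stand but green or orange is not meant.

How it is judged:
By the outcome, as a careful person would: the job done as asked, in the order asked, and still so for the second after the job is handed in, while the arm keeps its last pose, push and grip.
It also fails if it takes over 54 s, if anything falls off the work surface, if the arm or the gripper's body presses on something with over 40 N, if the wrist force passes 120 N, or if a joint passes its speed limit or range.

## Robot

A 6-joint arm with a two-finger parallel gripper is mounted at the origin on a cart in front of the work surface, level with it; the furniture and walls round the work are solid. World frame = base frame: x ahead of the robot, y to its left, z up, the work surface at z = 0. Lengths are in mm, angles in rad, forces in N, time in s.
With the tool pointing down it reaches from about 275 to 850 mm from the base axis. Payload 5.2 kg.
Tool frame: the origin (TCP) lies midway between the tips of the shut fingers; the grasp point (between the pads) lies env.grip_depth behind it (env.grip_depth is the distance from the TCP to the grasp point, in mm); z points along the fingers, y is the line along which they close (so a half turn about z gives the same grasp; the last joint's range is limited). The gripper opens to 85 mm and grips with 20 to 120 N. Pads are 22 mm wide; open, the fingers measure 114 mm over their backs; the gripper's body (76 mm by 85 mm) begins 54 mm behind the grasp point. The pads swing forward as they close: fully open they stand 13 mm farther back than shut.
Start: joints at [-1.423, 0.259, 1.535, -0, 1.348, -0.203], TCP at [189.028, -516.501, 231.31] pointing down, gripper open.
Joint ranges: [-3.14, 3.14], [-0.91, 2.08], [0.19, 2.58], [-1.22, 4.36], [0.22, 2.71], [-3.12, 3.12]. Speed limits (rad/s): [2.57, 2.57, 3.14, 3.14, 3.14, 3.14].

## Interface

Orientations are given as [roll, pitch, yaw] about the fixed x, y, z axes, in that order (R = Rz(yaw) Ry(pitch) Rx(roll)).
In Python, from workcell import env gives the robot as it stands. The module is installed in compiled form; this text tells all that it offers.
- The arm moves only by the tool send_rows, never from a script. Its argument "increments" is text: rows parted by semicolons, each of 7 numbers parted by spaces: the shift along the tool's x, y, z as a fraction of full scale, then the turn, a rotation vector about the tool's x, y, z as a fraction of full scale, then the opening, from 0 (shut) to 1 (fully open). In form: dx dy dz wx wy wz gripper; .... A call has 1 to 8 rows; each row shifts and turns the commanded pose from where the row before left it, along the tool's axes as they then stand; what a row does not reach is not made up. Full scale, the value 1, is 0.04 m for a shift and 0.12 rad for a turn. A row lasts 1/10 s, in which the tool goes at most 50 mm and 8.59 degrees, less where a joint would pass 70% of its speed; a pose out of reach is approached as far as the arm can. A call with a number of a shift or a turn outside -1 to 1 is refused whole. A call with a gripper value outside its range is refused whole. The fingers move at their own pace and stop on an object; "grip_force" is the grip in N (left out, the last holds). Time passes only in rows, so rows that do not move let the fingers close. It gives the time, the measured TCP pose, the force, the opening and the grip force at its end, in the units of the state.
- env.sense(): the state, without advancing time (a new reading comes with each control period).
- env.read_camera(name): name is "scene" or "side" or "wrist"; returns a dict with "image" (420x560x3 uint8, red, green, blue), "vertical_fov" (degrees; the focal length in pixels is half the picture's height over the tangent of half this angle, whatever the lens; pixels are square), "cx", "cy" (the principal point, pixels), "position" and "rotation" of the camera in the world; the wrist camera has in their place "tool_from_camera" (4x4, takes a point from camera to tool coordinates, whose origin is the TCP and whose axes are the flange's). Camera axes: x right, y up, looking along -z (the intrinsics and any distortion apply to the point x, -y, -z); pixel columns grow to the right and rows downward; lengths in mm; the calibration is good to about 2 mm. The wrist camera is an equidistant fisheye: a pixel r from the principal point sees the ray r / f radians off the axis. A picture is of the moment at which its call begins: read the wrist's pose just before it. There is no depth.
- env.sign_off(): hands the job in; it is judged then, once.
The state is a dict: "clock": time; "q": joint angles; "dq": joint speeds; "joint_torque": joint torques, N m; "tcp_pos": TCP position; "orientation": TCP orientation; "force": force on the tool from outside, world axes, zero at the start; "moment": the same for the moment, N m; "width": finger opening in mm; "gripper_force": force on a finger pad.
Only numpy, scipy, OpenCV 4.12 (cv2) and the standard library are available. Lean on these libraries where they do the work, as an engineer would, in place of code of your own. Each camera call takes 0.05 s, during which the arm holds its last target. There are 200 camera calls.

## Working session

There is one attempt and no reset: what is moved stays moved. The work goes in short steps, Python scripts to look and compute and a tool call to move; the robot and the scene stay as the last step left them, time stands still between calls to the robot, and variables do not carry over. Pictures are saved under pics/ and viewed, at most 10 in all, crops included, and the job is handed in when it is done.

Besides the shell and the picture viewer there is one more tool, called after "Call:" as name(argument=value, ...), one argument or row to a line, values as JSON. send_rows: Moves the arm, as the interface text tells. Its arguments: {"type":"object","properties":{"increments":{"type":"string"},"grip_force":{"type":"number"}},"required":["increments"]}

```bash
mkdir -p pics
cat > h.py <<'E'
import numpy as np, cv2
from scipy.spatial.transform import Rotation as R
from workcell import env
def cam(name,save=None):
    s=env.sense(); c=env.read_camera(name); c['s']=s; c['name']=name
    if save: cv2.imwrite('pics/'+save,c['image'][:,:,::-1])
    return c
def T_tool(s):
    T=np.eye(4);T[:3,:3]=R.from_euler('xyz',s['orientation']).as_matrix();T[:3,3]=s['tcp_pos'];return T
def ray(c,u,v):
    f=210/np.tan(np.radians(c['vertical_fov'])/2)
    x,y=u-c['cx'],v-c['cy']
    if c['name']=='wrist':
        r=np.hypot(x,y);t=r/f;k=np.sin(t)/max(r,1e-9)
        d=np.array([x*k,-y*k,-np.cos(t)]);T=T_tool(c['s'])@np.array(c['tool_from_camera']);return T[:3,3],T[:3,:3]@d
    d=np.array([x/f,-y/f,-1]);return np.array(c['position']),np.array(c['rotation'])@d
def onz(c,u,v,z):
    p,d=ray(c,u,v);return p+d*(z-p[2])/d[2]
E
python3 - <<'E'
from h import *
ims=[]
for n in('scene','side','wrist'):
    c=cam(n,n+'0.png');print(n,c['vertical_fov'],c['cx'],c['cy'],c.get('position'),c.get('rotation'),c.get('tool_from_camera'),[k for k in c])
    ims.append(c['image'])
print(env.grip_depth,env.sense())
m=np.hstack([ims[0],ims[1]]);
E
```

```text
scene 51.24585569994506 286.8172934986614 208.67503846814634 [ 767.92848445  474.05368467 1138.01568346] [0.50514475 0.01189933 2.57512624] None ['image', 'vertical_fov', 'cx', 'cy', 'position', 'rotation', 's', 'name']
side 46.04030350219802 268.2654302473927 207.67641649693297 [ 543.13068745 -912.52244495  756.00374457] [ 0.95877918 -0.02238488  0.10196691] None ['image', 'vertical_fov', 'cx', 'cy', 'position', 'rotation', 's', 'name']
wrist 65.70646984690485 281.36818995697683 210.5981634076211 None None [[ 2.18064346e-05  9.62109627e-01  2.72662913e-01  7.02151957e+01]
 [ 9.99999945e-01  6.95493407e-05 -3.25385372e-04  1.08692264e-01]
 [-3.32019925e-04  2.72662905e-01 -9.62109573e-01 -1.42342788e+02]
 [ 0.00000000e+00  0.00000000e+00  0.00000000e+00  1.00000000e+00]] ['image', 'vertical_fov', 'cx', 'cy', 'tool_from_camera', 's', 'name']
18.700000000000003 {'clock': 0.15, 'q': array([-1.42278266e+00,  2.59171268e-01,  1.53585201e+00,  3.31669434e-05,
        1.34800574e+00, -2.02759711e-01]), 'dq': array([-0.00057384, -0.00214914, -0.00313438,  0.00099111, -0.00061628,
       -0.00084004]), 'joint_torque': array([ 2.24755015e-03, -4.46385276e+01, -2.90819550e+01, -1.66667801e-04,
        8.15863110e-03,  5.18151964e-06]), 'tcp_pos': array([ 188.98492611, -516.07198308,  230.6598476 ]), 'orientation': array([-3.14019223e+00, -3.20919022e-04,  3.50765798e-01]), 'force': array([1.49995495, 0.01440937, 0.77245943]), 'moment': array([-0.04676877,  0.01934443,  0.04492089]), 'gripper_force': 0.0, 'width': 85.41880096282785}
```

View pics/scene0.png

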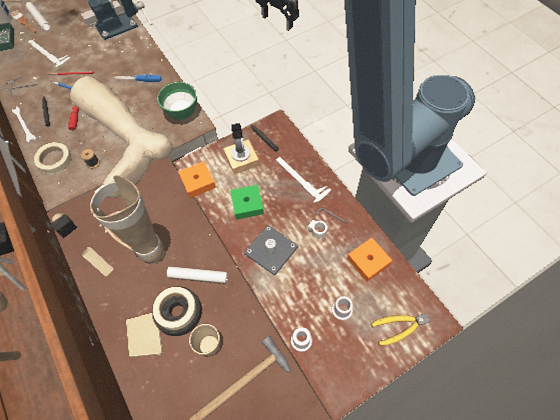

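View pics/side0.png

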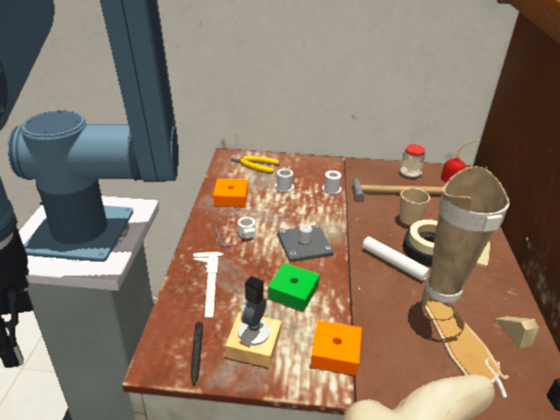

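The scene view shows two sleeves at (302,338) and (343,307), the post plate at (271,249), the gauge on its plain plywood stand at (240,155), and the clamp at (318,228). The orange and green blocks are decoys. Next: measure in both views and enlarge the sleeves.

```bash
python3 - <<'E'
import re
t=open('h.py').read().replace("np.array(c['rotation'])@d","R.from_euler('xyz',c['rotation']).as_matrix()@d")
open('h.py','w').write(t)
E
python3 - <<'E'
from h import *
a=cam('scene');b=cam('side')
def crop(c,u,v,w=30):
    return cv2.resize(c['image'][v-w:v+w,u-w:u+w],(260,260),interpolation=cv2.INTER_CUBIC)
r1=np.hstack([crop(a,302,338),crop(a,343,307),crop(a,271,249)])
r2=np.hstack([crop(b,333,182),crop(b,285,180),crop(b,305,240)])
cv2.imwrite('pics/crops.png',np.vstack([r1,r2])[:,:,::-1])
print(onz(a,302,336,50),onz(b,332.5,175,50))
print(onz(a,343.5,304,50),onz(b,286,173,50))
print(onz(a,271,243,52),onz(b,306,228,52))
print('foot',onz(a,239.5,155,46),onz(b,254,330,46))
E
```

```text
[615.6766466  279.72311067  50.        ] [616.3616356  269.82634604  50.        ]
[483.33447321 269.7566049   50.        ] [488.12248488 262.64483977  50.        ]
[549.85352844  26.96782405  52.        ] [553.07525722  16.24808758  52.        ]
foot [ 475.75761198 -279.57467978   46.        ] [ 469.85753425 -299.24141061   46.        ]
```

View pics/crops.png

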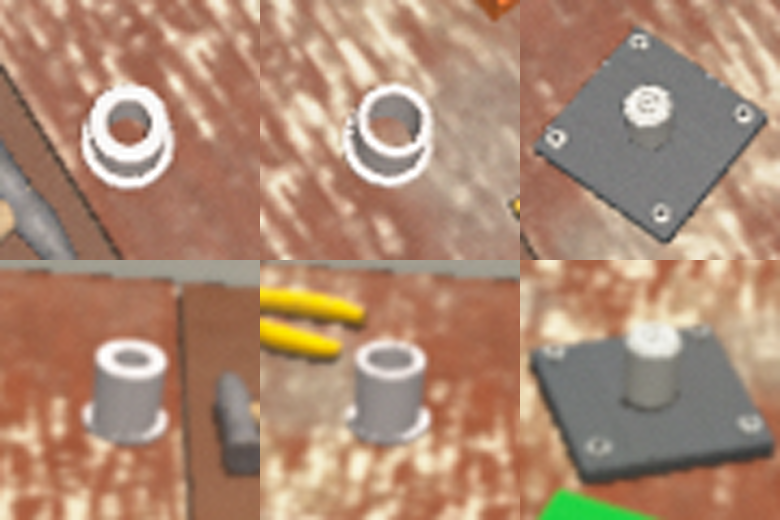

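Two sleeves: the one at scene (302,338) has a thick wall and small hole. The one at (343,307) has a thin wall and wide bore, so it is sleeve_wide_bore, at about (486, 267). Moving there.

Call:
send_rows(
  increments="0 0 0 0 0 0.97 1;0 0 0 0 0 0.97 1;0 0 0 0 0 0.98 1;0.35 -0.93 0 0 0 0 1;0.35 -0.93 0 0 0 0 1;0.35 -0.93 0 0 0 0 1;0.35 -0.93 0 0 0 0 1;0.35 -0.93 0 0 0 0 1",
)

```text
clock: 1.05
tcp_pos: [259.2, -328.9, 231.2]
orientation: [-3.142, -0.0, -0.0]
force: [0.2, -0.7, 0.4]
width: 85.3
gripper_force: 0.0
```

Call:
send_rows(
  increments="0.35 -0.93 0 0 0 0 1;0.35 -0.93 0 0 0 0 1;0.35 -0.93 0 0 0 0 1;0.35 -0.93 0 0 0 0 1;0.35 -0.93 0 0 0 0 1;0.35 -0.93 0 0 0 0 1;0.35 -0.93 0 0 0 0 1;0.35 -0.93 0 0 0 0 1",
)

```text
clock: 1.85
tcp_pos: [371.1, -31.2, 231.5]
orientation: [3.141, -0.001, 0.0]
force: [1.3, -0.6, 0.2]
width: 85.4
gripper_force: 0.0
```

Call:
send_rows(
  increments="0.35 -0.93 0.2 0 0 0 1;0.35 -0.93 0.2 0 0 0 1;0.35 -0.93 0.2 0 0 0 1;0.35 -0.93 0.2 0 0 0 1;0.35 -0.93 0.2 0 0 0 1;0.35 -0.93 0.2 0 0 0 1;0 0 0.2 0 0 0 1;0 0 0 0 0 0 1",
)

```text
clock: 2.65
tcp_pos: [453.6, 190.8, 173.8]
orientation: [3.141, 0.003, 0.003]
force: [-1.0, 0.5, -0.1]
width: 85.4
gripper_force: 0.0
```

Run:
```python
from h import *
c=cam('wrist','w1.png');print(c['s']['tcp_pos'],c['s']['orientation'],c['s']['clock'])
```

```text
[453.56563605 190.75669294 173.81475495] [3.14063087e+00 3.31057534e-03 2.79931904e-03] 2.65
```

View pics/w1.png

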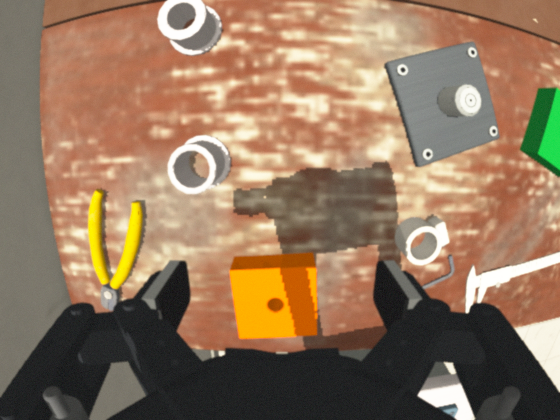

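Wrist view: wide sleeve rim centred at about (193,171), post end at (468,100), clamp at (422,243).

Run:
```python
from h import *
c=cam('wrist')
im=c['image'].astype(int);print(c['s']['tcp_pos'])
# wide sleeve rim: bright pixels ellipse
m=((im.min(2)>200)).astype(np.uint8)
def blob(u,v,w):
    sub=np.zeros_like(m);sub[v-w:v+w,u-w:u+w]=m[v-w:v+w,u-w:u+w]
    ys,xs=np.nonzero(sub);return xs.min(),xs.max(),ys.min(),ys.max()
print(blob(194,170,33),blob(468,100,18))
print('sleeve',onz(c,193,171,50),'post',onz(c,468,100,52),'narrow',onz(c,182,20,50),'clamp',onz(c,422,243,34))
for u,v in((403,70),(473,51),(493,131),(428,155)):print('bolt',onz(c,u,v,17))
s=cv2.resize(im[60:220,150:510].astype(np.uint8),None,fx=2.2,fy=2.2,interpolation=cv2.INTER_CUBIC);cv2.imwrite('pics/w1c.png',s[:,:,::-1])
```

```text
[453.80920002 190.01893994 174.55891909]
(np.int64(167), np.int64(226), np.int64(137), np.int64(193)) (np.int64(455), np.int64(479), np.int64(85), np.int64(113))
sleeve [482.97216083 265.1070873   50.        ] post [552.06202811  22.70931453  52.        ] narrow [614.15446236 273.58808843  50.        ] clamp [409.9552722   49.38671741  34.        ]
bolt [577.34909009  74.93659209  17.        ]
bolt [609.00876494  -6.2089954   17.        ]
bolt [526.82168603 -34.70706853  17.        ]
bolt [495.98055663  45.09249819  17.        ]
```

View pics/w1c.png

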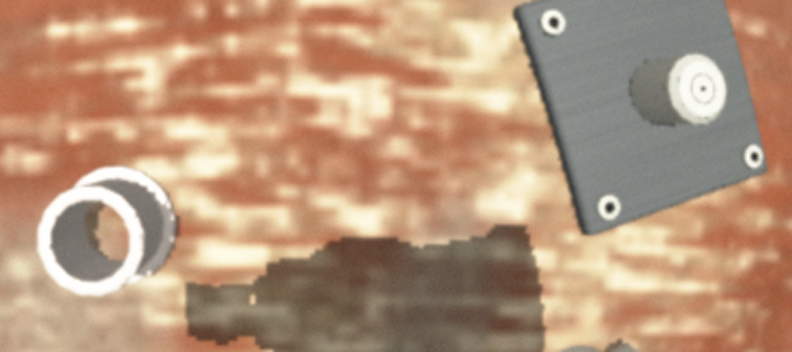

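Call:
send_rows(
  increments="0.38 -0.95 0.3 0 0 0 1;0.38 -0.95 0.3 0 0 0 1;0 0 0.2 0 0 0 1;0 0 0 0 0 0 1;0 0 0 0 0 0 1",
)

```text
clock: 3.25
tcp_pos: [484.8, 264.8, 143.7]
orientation: [3.141, 0.001, -0.001]
force: [0.2, 0.2, 0.7]
width: 85.6
gripper_force: 0.0
```

```bash
cat > ell.py <<'E'
from h import *
def rim(c,u,v,w,thr=200,k=1):
    im=c['image'].astype(int);m=np.zeros(im.shape[:2],np.uint8);u,v=int(u),int(v)
    a=slice(max(v-w,0),v+w),slice(max(u-w,0),u+w);m[a]=(im[a].min(2)>thr)
    cs,_=cv2.findContours(m,cv2.RETR_CCOMP,cv2.CHAIN_APPROX_NONE)
    return [ (tuple(np.round(np.array(cv2.fitEllipse(x)[0]),1)),tuple(np.round(cv2.fitEllipse(x)[1],1))) for x in sorted(cs,key=len)[::-1][:4] if len(x)>8]
E
python3 - <<'E'
from ell import *
c=cam('wrist','w2.png');print(c['s']['tcp_pos'],c['s']['orientation'])
# predicted pixel search: bright ring
for e in rim(c,281,180,110): print(e,onz(c,*e[0],50))
E
```

```text
[484.76458179 264.84156502 143.66026923] [ 3.14090493e+00  5.31435265e-04 -8.63958354e-04]
((np.float64(274.0), np.float64(181.7)), (np.float64(17.6), np.float64(50.4))) [510.21309609 270.40145856  50.        ]
((np.float64(261.5), np.float64(74.4)), (np.float64(6.0), np.float64(31.8))) [588.94883471 279.05758094  50.        ]
((np.float64(267.8), np.float64(193.8)), (np.float64(7.9), np.float64(32.9))) [501.05690432 275.07385068  50.        ]
((np.float64(378.1), np.float64(135.2)), (np.float64(6.2), np.float64(27.7))) [546.05751288 193.22854252  50.        ]
```

View pics/w2.png

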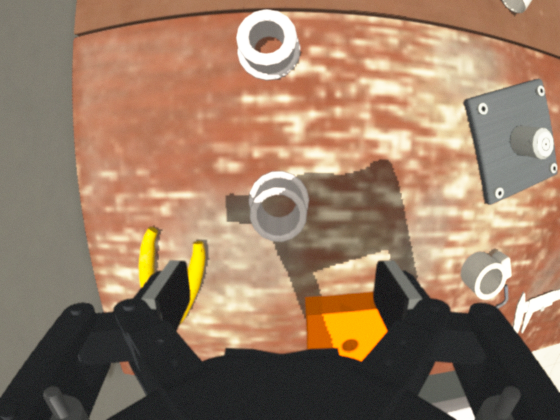

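The sleeve rim is centred at about (279,209), shaded by the gripper, and the post's end is at (542,143).

Run:
```python
from ell import *
c=cam('wrist')
im=c['image'];g=cv2.medianBlur(cv2.cvtColor(im,cv2.COLOR_RGB2GRAY),3)
sat=im.max(2).astype(int)-im.min(2)
m=((sat<22)&(g>90)).astype(np.uint8)*255;m[:165]=0;m[250:]=0;m[:,:235]=0;m[:,320:]=0
cs,_=cv2.findContours(m,cv2.RETR_CCOMP,cv2.CHAIN_APPROX_NONE)
for x in sorted(cs,key=len)[::-1][:3]:print(cv2.boundingRect(x),cv2.fitEllipse(x))
h=cv2.HoughCircles(g[160:255,230:325],cv2.HOUGH_GRADIENT,1,5,param1=80,param2=12,minRadius=18,maxRadius=36)
print(h[0,:6]+[230,160,0])
print(onz(c,279,209,50),onz(c,542,143,52))
```

```text
(249, 172, 60, 70) ((278.2676086425781, 205.99497985839844), (58.98652648925781, 69.44998931884766), 0.2540465295314789)
(260, 194, 38, 25) ((278.52984619140625, 205.50653076171875), (23.53329849243164, 34.33158493041992), 92.98245239257812)Traceback (most recent call last):
  File "<stdin>", line 7, in <module>
cv2.error: OpenCV(4.12.0) /io/opencv/modules/imgproc/src/shapedescr.cpp:361: error: (-201:Incorrect size of input array) There should be at least 5 points to fit the ellipse in function 'fitEllipseNoDirect'
```

Run:
```python
from ell import *
c=cam('wrist');print(c['s']['tcp_pos'])
for v in(209,212):print(onz(c,279,v,50),onz(c,279,242,50),onz(c,249,v,50),onz(c,309,v,50))
print(onz(c,542,143,52))
```

```text
[485.22594977 265.08787809 144.21309527]
[489.73594878 267.07982777  50.        ] [463.04012    267.17011674  50.        ] [489.77140012 289.8092185   50.        ] [489.70766438 244.37801999  50.        ]
[487.37951989 267.08728857  50.        ] [463.04012    267.17011674  50.        ] [487.40743855 289.87611792  50.        ] [487.34535381 244.3262024   50.        ]
[553.05345047  26.48131711  52.        ]
```

Call:
send_rows(
  increments="0.02 -0.05 0.8 0 0 0 1;0 0 0.8 0 0 0 1;0 0 0.7 0 0 0 1;0 0 0.5 0 0 0 1;0 0 0.4 0 0 0 1;0 0 0 0 0 0 1",
  grip_force=40,
)

```text
clock: 4.0
tcp_pos: [484.5, 267.2, 13.9]
orientation: [3.14, 0.004, -0.001]
force: [-0.3, -0.5, 0.4]
width: 85.5
gripper_force: 0.0
```

Call:
send_rows(
  increments="0 0 0 0 0 0 0.3;0 0 0 0 0 0 0.3;0 0 0 0 0 0 0.3;0 0 0 0 0 0 0.3;0 0 0 0 0 0 0.3;0 0 0 0 0 0 0.3",
)

```text
clock: 4.6
tcp_pos: [487.0, 268.7, 16.8]
orientation: [-3.141, -0.003, 0.0]
force: [-0.4, -0.2, 7.6]
width: 41.8
gripper_force: 41.3
```

Call:
send_rows(
  increments="0 0 -0.4 0 0 0 0.3;0 0 -0.7 0 0 0 0.3;0 0 -0.8 0 0 0 0.3;0 0 -0.6 0 0 0 0.3;0 0 0 0 0 0 0.3;0 0 0 0 0 0 0.3",
)

```text
clock: 5.2
tcp_pos: [485.8, 268.5, 115.5]
orientation: [-3.141, -0.001, 0.001]
force: [-0.1, -0.4, -1.0]
width: 42.3
gripper_force: 40.9
```

Run:
```python
from ell import *
c=cam('wrist');b=cam('side');print(c['s']['tcp_pos'],c['s']['orientation'],c['s']['width'],c['s']['force'])
x=cv2.resize(b['image'][110:220,230:360],(455,385),interpolation=cv2.INTER_CUBIC)
w=cv2.resize(c['image'][60:300,150:410],(345,385)) if 0 else c['image'][35:420,120:460]
cv2.imwrite('pics/g1.png',np.hstack([w,x])[:,:,::-1])
```

```text
[485.8424264  268.45678368 115.49771055] [-3.14134441e+00 -7.85825402e-04  5.07793667e-04] 42.34045394426922 [-0.06161809 -0.44755138 -1.00065098]
```

View pics/g1.png

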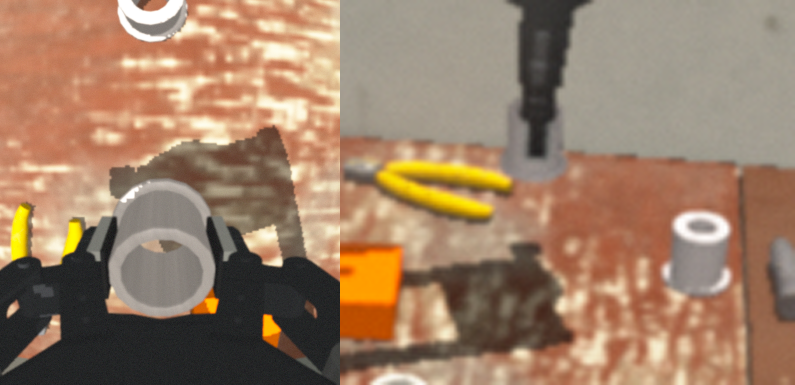

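Call:
send_rows(
  increments="0 0.87 -0.06 0 0 0 0.3;0 0.87 -0.06 0 0 0 0.3;0 0.87 -0.06 0 0 0 0.3;0 0.87 -0.06 0 0 0 0.3;0.05 0.87 -0.06 0 0 0 0.3;0.05 0.87 -0.06 0 0 0 0.3;0 0.87 0 0 0 0 0.3;0 0 0 0 0 0 0.3",
)

```text
clock: 6.1
tcp_pos: [489.5, 21.3, 128.4]
orientation: [3.141, 0.002, -0.004]
force: [-0.1, 1.2, -0.6]
width: 42.5
gripper_force: 41.2
```

Call:
send_rows(
  increments="0 0 0 0 0 0 0.3;0 0 0 0 0 0 0.3",
)

```text
clock: 6.3
tcp_pos: [489.3, 25.6, 128.8]
orientation: [-3.141, 0.002, 0.001]
force: [0.2, 0.3, -0.7]
width: 42.4
gripper_force: 41.2
```

Run:
```python
from ell import *
c=cam('wrist','w3.png');s=c['s'];print(s['tcp_pos'],s['orientation'])
```

```text
[489.31314391  25.61312877 128.81889854] [-3.14077092e+00  2.00130326e-03  5.30247011e-04]
```

View pics/w3.png

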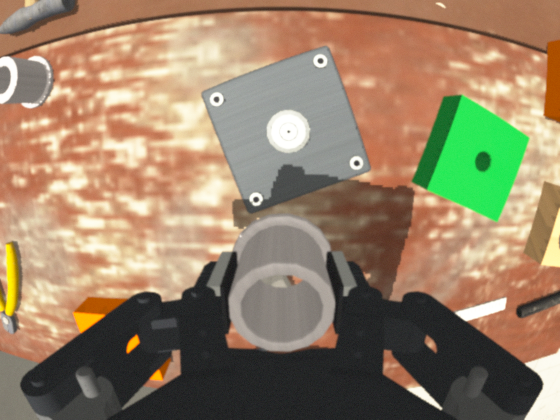

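The post dot is at (289,131) and the held sleeve's rim is centred at about (282,298).

Run:
```python
from ell import *
c=cam('wrist');s=c['s'];print(s['tcp_pos'])
print(onz(c,289,131.5,52))
g=cv2.cvtColor(c['image'],cv2.COLOR_RGB2GRAY)
print([tuple(map(float,x)) for x in cv2.HoughCircles(g[105:158,262:316],cv2.HOUGH_GRADIENT,1,5,param1=80,param2=12,minRadius=8,maxRadius=26)[0,:3]])
z=s['tcp_pos'][2]+33.5
for v in(351,353):print(onz(c,282,v,z))
for u in (229,335):print(onz(c,u,298,z))
for v in (298,):print(onz(c,282,v,z)) 
print(np.mean([onz(c,u,v,17) for u,v in((217,99),(320.5,61),(356.5,163),(256.5,199.5))],0))
```

```text
[489.44735373  25.86454562 128.99643647]
[552.33210258  21.12273801  52.        ]
[(26.5, 25.5, 21.600000381469727), (30.5, 22.5, 16.600000381469727), (29.5, 30.5, 16.299999237060547)]
[466.51142977  25.83392532 162.49643647]
[465.34386833  25.83108253 162.49643647]
[493.34924083  46.58794013 162.49643647]
[493.38980237   5.1918104  162.49643647]
[493.72300606  25.89794648 162.49643647]
[552.18449938  21.19529371  17.        ]
```

Call:
send_rows(
  increments="0.8 0.06 0 0 0 0 0.3;0.79 0.05 0 0 0 0 0.3;0 0 0.4 0 0 0 0.3;0 0 0.4 0 0 0 0.3;0 0 0.35 0 0 0 0.3;0 0 0 0 0 0 0.3;0 0 0 0 0 0 0.3",
)

```text
clock: 7.1
tcp_pos: [553.5, 21.4, 83.7]
orientation: [-3.141, 0.001, 0.002]
force: [0.6, 0.6, -0.4]
width: 42.1
gripper_force: 41.1
```

Run:
```python
from ell import *
c=cam('wrist','w4.png');a=cam('scene');b=cam('side');s=c['s'];print(s['tcp_pos'],s['orientation'])
w=c['image'][200:400,180:380]
f=lambda c,u,v:cv2.resize(c['image'][v-35:v+35,u-35:u+35],(390,390),interpolation=cv2.INTER_CUBIC)
cv2.imwrite('pics/g2.png',np.hstack([cv2.resize(w,(390,390)),f(b,305,225)])[:,:,::-1])
```

```text
[553.46332504  21.35874519  83.67228176] [-3.14139480e+00  6.91836754e-04  1.82665706e-03]
```

View pics/g2.png

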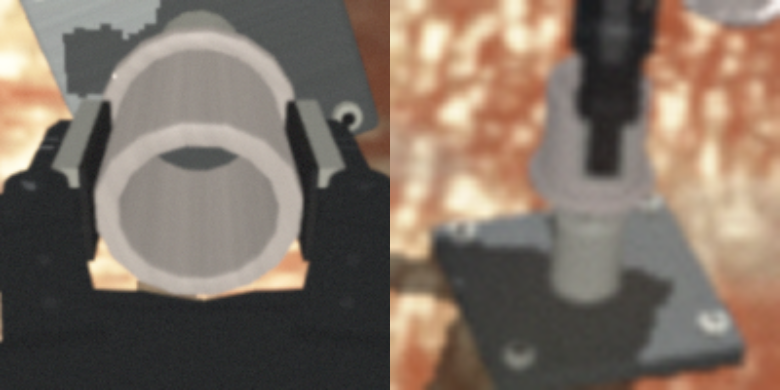

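Run:
```python
from ell import *
c=cam('wrist');s=c['s'];t=np.array(s['tcp_pos'])
k=200/390
for dz in(26,28,30,32,34):
    z=t[2]+dz
    l=onz(c,180+95*k,200+210*k,z);r=onz(c,180+303*k,200+210*k,z);n=onz(c,180+199*k,200+297*k,z);f=onz(c,180+199*k,200+123*k,z)
    print(dz,np.linalg.norm(l-r).round(1),np.linalg.norm(n-f).round(1),((n+f)/2-t).round(1)[:2],((l+r)/2-t).round(1)[1])
```

```text
26 45.2 45.9 [-7.2 -0. ] -0.0
28 44.5 45.1 [-5.9  0. ] -0.0
30 43.7 44.3 [-4.6  0. ] 0.0
32 42.9 43.5 [-3.3  0. ] 0.0
34 42.1 42.7 [-1.9  0. ] 0.0
```

Call:
send_rows(
  increments="0 0 0.1 0 0 0 0.3;0 0 0.1 0 0 0 0.3;0 0 0.1 0 0 0 0.3;0 0 0 0 0 0 0.3",
)

```text
clock: 7.7
tcp_pos: [553.0, 20.5, 70.9]
orientation: [-3.141, 0.002, 0.0]
force: [0.4, 0.9, -0.7]
width: 42.2
gripper_force: 41.1
```

Call:
send_rows(
  increments="0 0 0.1 0 0 0 0.3;0 0 0 0 0 0 0.3",
)

```text
clock: 7.9
tcp_pos: [553.3, 20.4, 67.1]
orientation: [-3.141, 0.001, 0.0]
force: [0.1, -0.1, -1.0]
width: 42.2
gripper_force: 41.1
```

Call:
send_rows(
  increments="0 0 0.1 0 0 0 0.3;0 0 0 0 0 0 0.3",
)

```text
clock: 8.1
tcp_pos: [553.8, 20.5, 63.4]
orientation: [-3.141, -0.0, 0.0]
force: [0.7, 0.8, -1.3]
width: 42.3
gripper_force: 41.1
```

Call:
send_rows(
  increments="0 0 0.1 0 0 0 0.3;0 0 0.1 0 0 0 0.3;0 0 0 0 0 0 0.3",
)

```text
clock: 8.4
tcp_pos: [553.8, 20.5, 55.2]
orientation: [-3.141, -0.0, 0.0]
force: [1.4, 0.8, -1.3]
width: 42.2
gripper_force: 41.1
```

Call:
send_rows(
  increments="0 0 0.1 0 0 0 0.3;0 0 0.1 0 0 0 0.3;0 0 0 0 0 0 0.3",
)

```text
clock: 8.7
tcp_pos: [553.8, 20.5, 47.2]
orientation: [-3.141, -0.0, 0.0]
force: [1.8, 0.9, -2.3]
width: 42.4
gripper_force: 41.1
```

Call:
send_rows(
  increments="0 0 0.1 0 0 0 0.3;0 0 0.1 0 0 0 0.3;0 0 0 0 0 0 0.3",
)

```text
clock: 9.0
tcp_pos: [553.8, 20.5, 39.2]
orientation: [-3.141, -0.0, 0.0]
force: [2.5, 1.1, -2.0]
width: 42.2
gripper_force: 41.1
```

Call:
send_rows(
  increments="0 0 0.1 0 0 0 0.3;0 0 0.06 0 0 0 0.3;0 0 0 0 0 0 0.3",
)

```text
clock: 9.3
tcp_pos: [553.7, 20.5, 33.0]
orientation: [-3.142, -0.0, 0.0]
force: [3.0, 0.2, -3.0]
width: 42.2
gripper_force: 41.1
```

Call:
send_rows(
  increments="0 0 0.06 0 0 0 0.3;0 0 0.04 0 0 0 0.3;0 0 0 0 0 0 0.3",
)

```text
clock: 9.6
tcp_pos: [553.7, 20.4, 29.1]
orientation: [-3.142, -0.0, 0.0]
force: [3.0, 0.4, -2.2]
width: 42.1
gripper_force: 41.1
```

Call:
send_rows(
  increments="0 0 0.05 0 0 0 0.3;0 0 0.03 0 0 0 0.3;0 0 0 0 0 0 0.3",
)

```text
clock: 9.9
tcp_pos: [553.8, 20.4, 28.7]
orientation: [3.141, -0.001, 0.001]
force: [-4.4, 0.6, 20.8]
width: 42.2
gripper_force: 43.6
```

Call:
send_rows(
  increments="0 0 0.04 0 0 0 0.3;0 0 0 0 0 0 0.3",
)

```text
clock: 10.1
tcp_pos: [553.8, 20.4, 28.6]
orientation: [3.141, -0.002, 0.001]
force: [-9.2, 0.6, 33.5]
width: 42.1
gripper_force: 45.1
```

Call:
send_rows(
  increments="0 0 -0.08 0 0 0 0.3;0 0 0 0 0 0 0.3;0 0 0 0 0 0 1;0 0 0 0 0 0 1;0 0 0 0 0 0 1;0 0 0 0 0 0 1;0 0 0 0 0 0 1",
)

```text
clock: 10.8
tcp_pos: [553.3, 20.5, 27.3]
orientation: [-3.141, 0.001, 0.0]
force: [-0.2, 0.4, 0.3]
width: 85.1
gripper_force: 0.0
```

Call:
send_rows(
  increments="0 0 -0.3 0 0 0 1;0 0 -0.6 0 0 0 1;0 0 -0.9 0 0 0 1;0 0 -0.9 0 0 0 1;0 0 -0.9 0 0 0 1;0 0 -0.9 0 0 0 1;0 0 0 0 0 0 1",
)

```text
clock: 11.5
tcp_pos: [556.7, 20.1, 214.5]
orientation: [3.14, -0.011, 0.001]
force: [0.5, 0.7, 0.3]
width: 85.6
gripper_force: 0.0
```

Run:
```python
from ell import *
c=cam('wrist','w5.png');b=cam('side');s=c['s'];print(s['tcp_pos'],s['orientation'],s['clock'])
print('gauge handle top z166:')
im=c['image'];f=cv2.resize(b['image'][190:270,265:345],(420,420),interpolation=cv2.INTER_CUBIC)
cv2.imwrite('pics/g3.png',np.hstack([im[:,180:],f])[:,:,::-1])
```

```text
[556.74716382  20.05660361 214.50065994] [ 3.13973111e+00 -1.14104616e-02  6.00517701e-04] 11.5
gauge handle top z166:
```

View pics/g3.png

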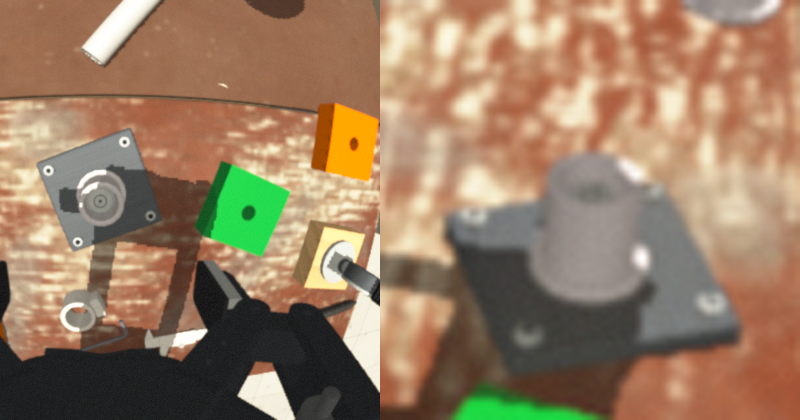

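The sleeve sits flange on plate and level over the post. In the wrist view (crop offset 180) the gauge foot is at about (519,262) and its plywood stand is at (515,255). Moving so the camera is above the gauge.

Call:
send_rows(
  increments="-0.48 0.97 -0.05 0 0 0 1;-0.48 0.97 -0.05 0 0 0 1;-0.48 0.97 -0.05 0 0 0 1;-0.48 0.97 -0.05 0 0 0 1;-0.48 0.97 -0.05 0 0 0 1;-0.48 0.97 -0.05 0 0 0 1;-0.48 0.97 -0.05 0 0 0 1;-0.48 0.97 -0.05 0 0 0 1",
)

```text
clock: 12.4
tcp_pos: [398.4, -290.6, 222.4]
orientation: [-3.139, 0.002, 0.0]
force: [1.1, -0.3, -0.0]
width: 85.4
gripper_force: 0.0
```

Call:
send_rows(
  increments="0 0 0 0 0 0 1;0 0 0 0 0 0 1;0 0 0 0 0 0 1",
)

```text
clock: 12.7
tcp_pos: [400.0, -288.7, 222.7]
orientation: [-3.139, 0.001, 0.001]
force: [0.4, 0.6, 0.6]
width: 85.1
gripper_force: 0.0
```

Run:
```python
from ell import *
c=cam('wrist','w6.png');s=c['s'];print(s['tcp_pos'],s['orientation'],s['clock'])
im=c['image'];g=im.max(2)
m=(g<75).astype(np.uint8);m[330:]=0
m=cv2.morphologyEx(m,cv2.MORPH_OPEN,np.ones((3,3)))
n,l,st,ce=cv2.connectedComponentsWithStats(m)
for i in range(1,n):
    if st[i,4]>150:
        cs,_=cv2.findContours((l==i).astype(np.uint8),0,2);print(st[i],ce[i].round(1),cv2.minAreaRect(cs[0]))
# white foot
w=((im.min(2)>150)&(im.max(2).astype(int)-im.min(2)<30)).astype(np.uint8)
n,l,st,ce=cv2.connectedComponentsWithStats(w)
print('white');
for i in range(1,n):
    if st[i,4]>100: print(st[i],ce[i].round(1))
# coarse ascii (5 px) around the centre
for v in range(20,300,8):
    print(v,' '.join('%3d'%g[v,u] for u in range(160,420,8)))
```

```text
[ 399.97221608 -288.7490554   222.7393505 ] [-3.13944218e+00  1.24414101e-03  7.26549172e-04] 12.7
[386   0  22  26 404] [397.2   9.5] ((396.5, 12.5), (25.0, 21.0), 90.0)
[ 70  38  19  55 180] [79.  65.6] ((78.96018981933594, 64.8646469116211), (56.60256576538086, 3.724595069885254), 73.61045837402344)
[ 484   39   39   89 1220] [497.5  83. ] ((499.4573059082031, 85.57818603515625), (90.0140151977539, 28.94000244140625), 78.81824493408203)
[390  42  18  39 197] [399.4  63.2] ((399.9385681152344, 61.34413146972656), (8.541220664978027, 39.87114715576172), 19.09349250793457)
[ 270   99   44   49 1490] [291.7 123. ] ((292.2751770019531, 123.23963928222656), (37.461544036865234, 42.69231414794922), 22.61986541748047)
[ 258  199  118   28 1549] [318.5 212.2] ((316.71185302734375, 213.12451171875), (16.29673957824707, 118.47470092773438), 82.56858825683594)
[  51  261  141   69 4488] [135.4 308.2] ((126.58619689941406, 315.96551513671875), (62.393638610839844, 150.04185485839844), 68.19859313964844)
[ 374  261  138   69 4152] [427.5 308.7] ((436.0661926269531, 315.7935791015625), (148.6513
[... 4530 characters left out ...]
 243 241 242 241 233
260 152 140 117 111 155  76  76  79 109 157 157 160 161 152 155 154 150 154 147 154  77  77  77  97 145 140 141 220 140 150 241 242 237
268 148  97  39  22  78  78  79  82  81 158 156 157 148 152 151 154 156 160 145  82  83  84 125 145 148 146 145 129  28 100 215 243 240
276 101  98  27  28  72  76  75  79  79  81 149 148 151 150 147 156 156 123  79  80  80 147 156 159 152 153 151  30  23  33 100  34 235
284 102  33  21  25  74  79  81  79  76  78  82 150 153 153 154 154  92  83  82  82 154 154 158 154 160 162 159  21  25  27  92 100  32
292  29  25  24  27  94  83  82  83  82  82  79  79 152 155 151  79  78  81  84 150 147 149 149 147 147 149 173  20  25  23  27  97  93
```

Run:
```python
from ell import *
im=cv2.imread('pics/w6.png')[:,:,::-1];g=im.max(2)
for v in range(72,172,2):
    print('%3d'%v,''.join('%c'%(' ' if x>235 else '.' if x>140 else '-' if x>112 else '+' if x>76 else 'o' if x>50 else '#') for x in g[v,240:340:1]))
print(im[124,270:320:4].tolist())
```

```text
72 ................................................        ............................................
 74 ....................................................................................................
 76 .............       ......................................................               ...........
 78 ............                           ..................................                 ..........
 80 ............                                     .........................  ........................
 82 ............                                                  ......................................
 84 ...........                                                             ............................
 86 ...........                                                                       ..................
 88 ..........                                                                                   .......
 90 .......                                                                                         ....
 92 ...                                            
[... 3634 characters left out ...]
................................                      .......................-++++++++++++++++
164 ...................................................       .........................+++++++++++++++++
166 ........................................................--++++------..............-+++++++++++++++++
168 ...................................................-++++++++++++++++++++++---------+++++++++++++++++
170 .................................................-+++++++++++o++++++++++++++++++++++++++++++++++++++
[[113, 116, 112], [47, 44, 47], [70, 67, 68], [64, 63, 66], [64, 63, 63], [62, 61, 60], [58, 56, 55], [59, 56, 57], [54, 54, 55], [52, 49, 50], [45, 47, 46], [98, 97, 98], [88, 89, 87]]
```

Run:
```python
from ell import *
c=cam('wrist');s=c['s'];im=c['image'];g=cv2.medianBlur(im.max(2),3);print(s['tcp_pos'],s['orientation'])
for th in(70,76):
    m=(g<th).astype(np.uint8);m[:95]=0;m[150:]=0;m[:,:264]=0;m[:,318:]=0
    m=cv2.morphologyEx(m,cv2.MORPH_OPEN,np.ones((7,7)))
    cs,_=cv2.findContours(m,0,1);x=max(cs,key=len)[:,0]
    for z in (166,):
        p=np.array([onz(c,u,v,z)[:2] for u,v in x],np.float32);print(cv2.minAreaRect(p),cv2.minAreaRect(x))
w=((im.min(2)>150)&(im.max(2).astype(int)-im.min(2)<30)).astype(np.uint8);w[:90]=0;w[156:]=0;w[:,:250]=0;w[:,322:]=0
ys,xs=np.nonzero(w);h=cv2.convexHull(np.c_[xs,ys].astype(np.int32))
print(cv2.boundingRect(h),cv2.minEnclosingCircle(h),cv2.fitEllipse(h))
for e in(cv2.minEnclosingCircle(h)[0],cv2.fitEllipse(h)[0]):print('foot',onz(c,*e,46))
# dial extremes (+ regions)
for u,v in((254,119),(262,99),(328,124),(318,144)):print(onz(c,u,v,100).round(1))
```

```text
[ 400.28993837 -288.58123979  222.98696854] [-3.13995437e+00  8.95566078e-04  1.68050571e-03]
((468.6694641113281, -295.0115051269531), (22.666656494140625, 26.107627868652344), 67.437744140625) ((292.689697265625, 123.7241439819336), (37.29103088378906, 42.54328536987305), 23.198591232299805)
((468.61212158203125, -295.00933837890625), (23.099273681640625, 26.20653533935547), 67.6345443725586) ((292.6597595214844, 123.81655883789062), (38.000003814697266, 42.69231414794922), 22.61986541748047)
(254, 94, 64, 58) ((286.51806640625, 125.49803924560547), 32.70574951171875) ((288.1734924316406, 122.8311538696289), (56.772308349609375, 66.80480194091797), 109.9650650024414)
foot [ 465.75294552 -293.02876946   46.        ]
foot [ 468.37978558 -294.62631828   46.        ]
[ 472. -266.  100.]
[ 488.3 -272.5  100. ]
[ 468.3 -325.9  100. ]
[ 451.7 -318.   100. ]
```

Call:
send_rows(
  increments="0.86 0.08 0 0 0 0 1;0.86 0.08 0 0 0 0 1;0 0 0 0 0 0.8 1;0 0 0 0 0 0.8 1;0 0 0 0 0 0.8 1;0 0 0 0 0 0.8 1;0 0 0 0 0 0 1;0 0 0 0 0 0 1",
)

```text
clock: 13.6
tcp_pos: [469.3, -295.4, 223.6]
orientation: [-3.141, 0.0, -0.379]
force: [0.1, 0.1, 0.7]
width: 85.5
gripper_force: 0.0
```

Run:
```python
from ell import *
c=cam('wrist','w7.png');s=c['s'];im=c['image'];g=cv2.medianBlur(im.max(2),3);t=s['tcp_pos'];print(t,s['orientation'])
for v in range(140,350,4):
    print('%3d'%v,''.join('%c'%(' ' if x>235 else '.' if x>140 else '-' if x>112 else '+' if x>76 else 'o' if x>50 else '#') for x in g[v,190:380:2]))
```

```text
[ 469.33157571 -295.37507766  223.64225988] [-3.14142460e+00  2.12292286e-04 -3.79394874e-01]
140 ......................................................-+++---+++++++++-....................    
144 ..............................................................++++++++++++++-...............   
148 ..............................................      ..........-+++++++++++++++++-........--.   
152 .....................................              ............++++++++++++++++++++++-...-...  
156 .............................                     .............-+++++++++++++++++++++++++----. 
160 ......................                           ...............+++++++++++++++++++++++++++++. 
164 ......................                         .................++++++++++++++++++++++++++++++.
168 ......................                         ......---........-++++++++++++++++++++++++++++++
172 .....................                         ........----.......++++++++++++++++++++++++++++++
176 ........................   .     .     .............------.......-+++++++++++++++++++++++++++++
180 ..
[... 3593 characters left out ...]

324 .......................-+o+o+++++oo++++++++++++++++++++++++++++++++++..............            
328 ................-.....-+o+++++oooo+++++++++++++++++++++++++++++++++-.........                 .
332 ................--...-++++++++++++++++++++++++++++++++++++++++++++-....                  ..    
336 ....................+oooo+++++++ooo++++++++++++++++++++++++++++...                 ...         
340 ...................+++++++++ooooooo+++++++++++++++++++++-...          .       ..              .
344 ..................-++++++o+++++ooo+++++++++++++++++o+.                 ....                 .-#
348 o-...............-o######oooooooooo++++++++++++ooo++++.   .............---.                .###
```

Run:
```python
from ell import *
c=cam('wrist');s=c['s'];T=np.linalg.inv(T_tool(s));print(s['tcp_pos'])
q=lambda u,v,z:(T@np.r_[onz(c,u,v,z),1])[:3].round(1)
print('top -x edge',q(282,250.5,166),'w',q(266,248,166),q(299,248,166))
g=c['image'][180:254,282].max(1);print(g.tolist())
print(q(250,204,94),q(314,204,94),'dialback',q(255,188,122),q(282,220,122))
# foot lower/upper edges
w=c['image'].min(2).astype(int);d=c['image'].max(2)-w
print([(v,int(w[v,246]),int(w[v,320])) for v in range(176,250,4)])
```

```text
[ 469.27580288 -295.60474829  223.69695011]
top -x edge [-14.3  -0.2  57.7] w [-12.5 -10.9  57.7] [-12.5  11.1  57.7]
[145, 146, 137, 108, 75, 64, 52, 51, 52, 49, 51, 49, 53, 51, 51, 49, 47, 31, 23, 22, 23, 22, 24, 21, 23, 24, 25, 17, 20, 21, 22, 18, 18, 27, 27, 27, 20, 23, 22, 21, 24, 21, 23, 27, 28, 26, 26, 24, 26, 21, 32, 21, 26, 30, 21, 28, 27, 24, 25, 27, 25, 24, 25, 26, 15, 22, 28, 21, 33, 93, 153, 162, 158, 156]
[ -1.1 -27.8 129.7] [ -1.1  27.7 129.7] dialback [ 18.9 -20.8 101.7] [-6.800e+00 -1.000e-01  1.017e+02]
[(176, 147, 63), (180, 82, 75), (184, 83, 81), (188, 87, 85), (192, 84, 80), (196, 83, 77), (200, 103, 75), (204, 167, 78), (208, 147, 74), (212, 149, 82), (216, 107, 80), (220, 103, 74), (224, 133, 68), (228, 99, 71), (232, 111, 71), (236, 127, 65), (240, 113, 64), (244, 90, 73), (248, 73, 72)]
```

Handle is centred on the tool (edges ±11 mm in y, 0 in x). Descending and gripping.

Call:
send_rows(
  increments="0 0 0.7 0 0 0 1;0 0 0.7 0 0 0 1;0 0 0.5 0 0 0 1;0 0 0.3 0 0 0 1;0 0 0.18 0 0 0 1;0 0 0 0 0 0 1",
  grip_force=60,
)

```text
clock: 14.3
tcp_pos: [468.8, -296.2, 128.0]
orientation: [-3.141, 0.001, -0.383]
force: [0.5, 0.3, 0.2]
width: 85.4
gripper_force: 0.0
```

Call:
send_rows(
  increments="0 0 0 0 0 0 0.1;0 0 0 0 0 0 0.1;0 0 0 0 0 0 0.1;0 0 0 0 0 0 0.1;0 0 0 0 0 0 0.1;0 0 0 0 0 0 0.1;0 0 0 0 0 0 0.1;0 0 0 0 0 0 0.1",
)

```text
clock: 15.1
tcp_pos: [469.2, -296.5, 129.0]
orientation: [3.141, -0.001, -0.384]
force: [-0.2, 0.7, 5.4]
width: 21.2
gripper_force: 60.2
```

Call:
send_rows(
  increments="0 0 -0.2 0 0 0 0.1;0 0 -0.4 0 0 0 0.1;0 0 -0.6 0 0 0 0.1;0 0 -0.6 0 0 0 0.1;0 0 -0.6 0 0 0 0.1;0 0 0 0 0 0 0.1;0 0 0 0 0 0 0.1",
)

```text
clock: 15.8
tcp_pos: [468.6, -296.2, 223.8]
orientation: [-3.142, 0.001, -0.384]
force: [-0.6, 0.1, -3.8]
width: 21.3
gripper_force: 59.5
```

Run:
```python
from ell import *
c=cam('wrist','w8.png');s=c['s'];im=c['image'];g=cv2.medianBlur(im.max(2),3);print(s)
for v in range(130,400,5):
    print('%3d'%v,''.join('%c'%(' ' if x>235 else '.' if x>140 else '-' if x>112 else '+' if x>76 else 'o' if x>50 else '#') for x in g[v,180:384:2]))
```

```text
{'clock': 15.8, 'q': array([-7.64845615e-01,  2.71931780e-01,  1.53562067e+00, -1.44026916e-04,
        1.33461173e+00,  1.18966456e+00]), 'dq': array([-0.00173377,  0.0217694 ,  0.02982365, -0.00075049,  0.00025378,
        0.00035302]), 'joint_torque': array([ 2.39014457e-02, -4.84448326e+01, -3.14798820e+01, -1.55479982e-03,
       -1.60914625e-02, -5.75509091e-06]), 'tcp_pos': array([ 468.62294175, -296.24297846,  223.84720208]), 'orientation': array([-3.14151002e+00,  5.82600357e-04, -3.83680080e-01]), 'force': array([-0.55085882,  0.0832456 , -3.80799526]), 'moment': array([0.00907552, 0.03698671, 0.0427968 ]), 'gripper_force': 59.54827308654785, 'width': 21.31407736639171}
130 .......................................       ........     ....-++++--........................        
135  ........................................    ................++++++++++-.......................       
140 ...........................................................-+-----+++++++++++-..................      
145 ... .................................................... .........-++++++++++++++++-..
[... 4666 characters left out ...]
###################################################o. .+##
370 #ooo##############################################################################################-...
375 ######################################################################################################
380 ######################################################################################################
385 ######################################################################################################
390 ######################################################################################################
395 ######################################################################################################
```

Call:
send_rows(
  increments="-0.15 -0.45 0 0 0 0 0.1;-0.31 -0.96 0 0 0 0 0.1;-0.31 -0.96 0 0 0 0 0.1;-0.31 -0.96 0 0 0 0 0.1;-0.31 -0.96 0 0 0 0 0.1;-0.31 -0.96 0 0 0 0 0.1;-0.31 -0.96 0 0 0 0 0.1;-0.31 -0.96 0 0 0 0 0.1",
)

```text
clock: 16.65
tcp_pos: [488.7, 7.0, 223.0]
orientation: [3.141, 0.003, -0.383]
force: [1.1, -0.2, -2.7]
width: 21.6
gripper_force: 59.6
```

Call:
send_rows(
  increments="-0.22 -0.63 0 0 0 0 0.1;-0.12 -0.34 0 0 0 0 0.1;0 0 0 0 0 0 0.1;0 0 0 0 0 0 0.1;0 0 0 0 0 0 0.1",
)

```text
clock: 17.15
tcp_pos: [492.0, 44.3, 224.2]
orientation: [3.141, 0.0, -0.385]
force: [0.9, -0.5, -2.6]
width: 21.3
gripper_force: 59.6
```

Run:
```python
from ell import *
c=cam('wrist','w9.png');s=c['s'];im=c['image'];print(s['tcp_pos'],s['orientation'],s['force'],s['clock'])
T=np.linalg.inv(T_tool(s))
# predicted pixel of the post end: nearest grid
best=min(((np.linalg.norm(onz(c,u,v,52)[:2]-[552.3,21.2]),u,v) for u in range(200,360,2) for v in range(40,220,2)));print(best)
_,u0,v0=best;g=im.max(2)
for v in range(v0-30,v0+31,2):print('%3d'%v,''.join('%4d'%x for x in g[v,u0-30:u0+31:2]))
```

```text
[492.00730418  44.34983855 224.1766747 ] [ 3.14089957e+00  4.25089761e-04 -3.84674350e-01] [ 0.88739241 -0.46093307 -2.62044464] 17.15
(np.float64(0.6938313973113611), 280, 126)
 96  143 143 140 142 143 142 142 139 145 142 142 143 142 140 138 140 141 139 140 140 142 140 140 142 140 142 143 145 142 134 138
 98  143 142 145 142 139 143 143 141 145 142 140 142 143 141 140 138 141 139 137 140 140 141 142 142 142 139 139 137 142 139 135
100  140 143 140 139 143 141 145 145 145 142 141 141 140 143 139 139 142 142 139 139 143 142 140 140 141 142 137 140 139 136 137
102  145 142 142 139 142 143 144 141 143 141 138 143 159 185 204 224 231 231 193 164 146 139 139 141 139 135 138 137 136 139 137
104  142 142 141 143 143 144 142 139 144 141 165 230 252 253 252 251 253 253 252 250 247 226 156 140 138 140 140 138 137 135 138
106  142 143 144 145 143 139 142 143 158 230 250 253 249 251 253 254 253 253 252 251 249 252 246 177 141 141 138 138 139 135 134
108  144 142 143 146 143 141 141 167 247 253 250 253 254 254 253 253 254 254 254 254 253 250 248 248 213 149 136 137 138 140 138
110  142 147 144 14
[... 2376 characters left out ...]
254 255 254 253 252 242 211 142 133 134 137 138 135 136
148  140 138 138 145 144 139 141 144 144 154 218 236 248 253 253 253 253 254 253 251 242 224 188 147 137 135 135 136 136 136 136
150  138 139 143 147 141 144 144 141 143 143 139 165 177 214 223 239 231 233 230 225 183 145 136 135 137 136 136 135 135 133 129
152  139 142 145 145 146 142 142 142 138 140 142 139 142 146 149 164 159 153 144 135 137 133 133 135 136 137 135 134 120  96  77
154  144 146 145 143 144 141 142 140 141 141 141 142 146 143 140 140 137 138 125 137 124 117 109 131 135 124 102  81  71  69  72
156  146 144 144 141 142 143 140 140 143 138 143 141 142 141 139 130 112  89  78  99  76  70  79 129  97  76  71  68  65  67  67
```

The post dot is at (280.5,126.3), with the sleeve rim concentric around it. Next: the remaining offset in tool axes.

Run:
```python
from ell import *
c=cam('wrist');s=c['s'];T=np.linalg.inv(T_tool(s))
p=onz(c,280.5,126.3,52);print(s['tcp_pos'],p,T@np.r_[p,1], 'rim',T@np.r_[onz(c,280.5,126,62),1])
```

```text
[492.09399536  44.21592009 224.29201981] [552.54939262  21.08723556  52.        ] [ 64.76107031  -1.37089011 172.27436149   1.        ] rim [ 65.20654672  -1.35398273 162.2742523    1.        ]
```

Call:
send_rows(
  increments="0.81 -0.02 0.2 0 0 0 0.1;0.81 -0.015 0.4 0 0 0 0.1;0 0 0.4 0 0 0 0.1;0 0 0.2 0 0 0 0.1;0 0 0 0 0 0 0.1;0 0 0 0 0 0 0.1;0 0 0 0 0 0 0.1",
)

```text
clock: 17.95
tcp_pos: [553.0, 22.4, 177.7]
orientation: [-3.141, -0.002, -0.384]
force: [0.2, 0.2, -2.7]
width: 21.6
gripper_force: 59.4
```

Call:
send_rows(
  increments="0 0 0.08 0 0 0 0.1;0 0 0 0 0 0 0.1;0 0 0 0 0 0 0.1",
)

```text
clock: 18.25
tcp_pos: [552.7, 22.5, 173.5]
orientation: [-3.142, -0.0, -0.383]
force: [-0.4, 0.1, -3.3]
width: 21.4
gripper_force: 59.4
```

Run:
```python
from h import *
r=[]
for i in range(8): env.read_camera('side');s=env.sense();r.append(np.r_[s['tcp_pos'],s['force'],s['orientation']])
r=np.array(r);print(r.mean(0).round(3),r.std(0).round(2))
```

```text
[ 5.52772e+02  2.24540e+01  1.73402e+02  1.20000e-02  2.00000e-01
 -2.78100e+00 -7.85000e-01 -0.00000e+00 -3.84000e-01] [0.02 0.04 0.07 0.72 0.49 0.37 3.04 0.   0.  ]
```

Call:
send_rows(
  increments="0.008 0.033 0.05 0 0 0 0.1;0 0 0 0 0 0 0.1;0 0 0 0 0 0 0.1",
)

```text
clock: 18.95
tcp_pos: [552.4, 21.0, 171.2]
orientation: [3.142, 0.0, -0.384]
force: [0.3, 0.9, -3.1]
width: 21.5
gripper_force: 59.4
```

Call:
send_rows(
  increments="0 0 0.1 0 0 0 0.1;0 0 0.1 0 0 0 0.1;0 0 0 0 0 0 0.1;0 0 0 0 0 0 0.1",
)

```text
clock: 19.35
tcp_pos: [552.6, 21.0, 163.3]
orientation: [3.142, 0.0, -0.384]
force: [0.7, 0.2, -2.2]
width: 21.9
gripper_force: 59.6
```

Call:
send_rows(
  increments="0 0 0.06 0 0 0 0.1;0 0 0.05 0 0 0 0.1;0 0 0 0 0 0 0.1;0 0 0 0 0 0 0.1",
)

```text
clock: 19.75
tcp_pos: [552.6, 21.1, 159.0]
orientation: [-3.142, -0.0, -0.384]
force: [-0.0, -0.5, -0.1]
width: 21.1
gripper_force: 59.8
```

Call:
send_rows(
  increments="0 0 0.02 0 0 0 0.1;0 0 0 0 0 0 0.1;0 0 0 0 0 0 0.1",
)

```text
clock: 20.05
tcp_pos: [552.6, 21.1, 158.2]
orientation: [-3.142, -0.0, -0.384]
force: [0.3, -0.6, 0.0]
width: 21.1
gripper_force: 59.8
```

Call:
send_rows(
  increments="0 0 0.015 0 0 0 0.1;0 0 0 0 0 0 0.1;0 0 0 0 0 0 0.1",
)

```text
clock: 20.35
tcp_pos: [552.6, 21.1, 157.5]
orientation: [-3.142, -0.0, -0.384]
force: [-0.0, -0.7, -0.1]
width: 21.2
gripper_force: 59.8
```

Call:
send_rows(
  increments="0 0 0.012 0 0 0 0.1;0 0 0 0 0 0 0.1;0 0 0 0 0 0 0.1",
)

```text
clock: 20.65
tcp_pos: [552.6, 21.1, 157.1]
orientation: [-3.142, -0.0, -0.384]
force: [-0.5, -0.4, 0.8]
width: 21.0
gripper_force: 60.2
```

Call:
send_rows(
  increments="0 0 0.012 0 0 0 0.1;0 0 0 0 0 0 0.1;0 0 0 0 0 0 0.1",
)

```text
clock: 20.95
tcp_pos: [552.8, 21.0, 157.0]
orientation: [-3.141, -0.001, -0.384]
force: [-0.0, 0.5, 4.1]
width: 21.3
gripper_force: 60.6
```

Call:
send_rows(
  increments="0 0 0.006 0 0 0 0.1;0 0 0 0 0 0 0.1;0 0 0 0 0 0 0.1;0 0 0 0 0 0 0.1;0 0 0 0 0 0 0.1",
)

```text
clock: 21.45
tcp_pos: [552.8, 21.0, 157.0]
orientation: [-3.141, -0.001, -0.384]
force: [-1.6, 0.2, 7.2]
width: 21.5
gripper_force: 61.0
```

Run:
```python
from h import *
r=[]
for i in range(12): c=cam('side');s=env.sense();r.append(np.r_[s['tcp_pos'],s['force'],s['moment'],s['width']])
r=np.array(r);print(r.mean(0).round(3),r.std(0).round(2),s['clock'],s['orientation'])
```

```text
[ 5.52831e+02  2.10300e+01  1.57022e+02 -1.03600e+00  1.40000e-02
  6.81300e+00 -2.00000e-03  3.93000e-01 -9.00000e-03  2.15120e+01] [0.01 0.01 0.01 0.46 0.46 0.54 0.03 0.03 0.03 0.18] 22.05 [-3.14141643e+00 -9.93006105e-04 -3.83514686e-01]
```

Call:
send_rows(
  increments="-0.006 0.002 -0.003 0 0 0 0.1;0 0 0 0 0 0 0.1;0 0 0 0 0 0 0.1;0 0 0 0 0 0 0.1",
)

```text
clock: 22.45
tcp_pos: [552.7, 21.1, 157.0]
orientation: [-3.141, -0.001, -0.384]
force: [-1.0, -0.3, 6.5]
width: 21.4
gripper_force: 60.7
```

Run:
```python
from h import *
r=[]
for i in range(12): c=cam('side');s=env.sense();r.append(np.r_[s['tcp_pos'],s['force'],s['moment'],s['width']])
r=np.array(r);print(r.mean(0).round(3),s['clock'],s['orientation'])
```

```text
[ 5.52706e+02  2.10430e+01  1.57039e+02 -4.93000e-01  1.56000e-01
  5.56000e+00 -1.30000e-02  2.27000e-01  2.00000e-03  2.13090e+01] 23.05 [-3.14127266e+00 -1.14861244e-03 -3.83575831e-01]
```

```bash
python3 -c "
from workcell import env
print(env.sign_off())"
```

```text
the job is handed in; nothing more can be done
None
```

I handed the job in at about 23 s: the wide-bored sleeve is fully home on the post, and the gripper still holds the gauge upright on its rim, plunger on the marked centre, pressing with about 8 N. The final placing was checked by arm position and force readings, not by a picture.

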